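# Close the flour canister with its bayonet lid

## Task

Close the flour canister for storage. First take the steel leveller off the canister's mouth and lay it flat across the two squat yellow tins, bridging the gap, without letting it down on the worktop; then set the lid on the canister with its lugs in the two rim notches, push it down against the spring, turn it about a quarter clockwise (seen from above) to the stop and let it click up, locked. Leave the two tins and the other jars, bottle and bowl standing where they are.

Things in the scene. Friction and masses are not known exactly. Their poses are not given: they have to be found in the camera images.
- canister: White round flour canister with a blue neck, bolted down. Origin: centre of its underside, on the worktop. Flat rim 120 mm above the origin; neck bore 90 mm, outside 110 mm diameter (body 132, dark base plate 150). Locked, the lid's underside is 13 mm below the rim and the lid's x axis lies 80 degrees clockwise (from above) of the canister's x axis.
- canister_notch (a point): Centre of one of the two entry notches, at rim height, 50 mm from the axis on the canister's +x side (the other is opposite, at -x; green dots). Each is a 16 mm wide gap through the neck wall, open at the top. From its foot a level channel runs clockwise seen from above: ceiling 10 mm, floor 24 mm below the rim. Axes as the canister's.
- canister_click (a point): Centre of one of the two click pockets (red dots), at the channels' ends 80 degrees clockwise of the notches, 50 mm from the axis; the other is opposite. This point is on the pocket's ceiling, 5 mm below the rim (5 mm higher than the channel's ceiling). 16 mm wide; beyond it a wall stops the lug after about 83 degrees of turn.
- seal (a joint): Sprung white seal plate in the canister's mouth; 0 = up, its top 4 mm below the rim; grows as pushed down (m, to 0.026). Pushes up with 1.8 N plus 0.45 N per mm. The lid lies on it: 0.009 with the lid locked, over 0.014 for the lugs to pass under the channel ceiling, 0.020 with them on the channel floor (10.8 N).
- lid_mid (a point): The lid, right way up on the worktop; point on its axis 31 mm above its underside (half-way up). White plug 83 mm diameter, 20 mm high; on it an orange bar handle 62 long (x), 22 wide (y), 42 high. Two orange lugs stick out along +x and -x to 53 mm from the axis, 10 wide, 8 high, level with the underside. Half-turn symmetric. About 0.22 kg. To turn, its underside is 18 to 24 mm below the rim.
- leveller_mid (a point): The leveller, a flat steel bar 200 mm long (along its x), 32 mm wide (y), 10 mm thick, with a dark wooden grip block standing on its middle: 60 mm long (x), 18 mm wide (y), 34 mm high. This point is at its centre, 22 mm above its underside and 22 mm below the top of the grip. z up. At the start it lies on the canister's rim, centred on the mouth. Mass about 0.16 kg.
- tin_a_top (a point): First squat yellow tin with a steel top, 80 mm diameter, 70 mm high, loose, about 0.45 kg, standing on a 6 mm cork mat. This point is the centre of its flat top, 76 mm above the worktop.
- tin_b_top (a point): Second squat yellow tin, the same as the first; the two stand with their centres 135 to 165 mm apart. This point is the centre of its flat top.
- red_jar: Bystander: white jar with a red cap, 68 mm diameter, 105 mm high. Origin: centre of its underside.
- sauce_bottle: Bystander: amber bottle, 60 mm diameter, 170 mm high. Origin: centre of its underside.
- cream_jar: Bystander: white jar with a steel cap, 72 mm diameter, 110 mm high. Origin: centre of its underside.
- tall_tin: Bystander: tall tin, 76 mm diameter, 120 mm high. Origin: centre of its underside.
- bowl: Bystander: small blue bowl, 116 mm diameter, 50 mm high. Origin: centre of its underside.
There are look-alikes about, which are no part of the job. What is shaped like the part that bears lid_mid but purple is not meant. What is shaped like the part that bears leveller_mid but green is not meant.

How it is judged:
By the outcome, as a careful person would: the job done as asked, in the order asked, and still so for the second after the job is handed in, with the robot touching nothing.
It also fails if it takes over 67 s, if anything falls off the work surface, if the arm or the gripper's body presses on something with over 40 N, if the wrist force passes 120 N, or if a joint passes its speed limit or range.

## Robot

A 6-joint arm with a two-finger parallel gripper is mounted at the origin on the work surface. World frame = base frame: x ahead of the robot, y to its left, z up, the work surface at z = 0. Lengths are in mm, angles in rad, forces in N, time in s.
With the tool pointing down it reaches from about 275 to 1000 mm from the base axis. Payload 8.4 kg.
Tool frame: the origin (TCP) lies on the centre line of the jaws, within the pads' length; the fingertips stand r.tip_reach ahead of it and the grasp point (between the pads) lies 3 mm ahead of it (r.tip_reach is the distance from the TCP to the fingertips, in mm); z points along the fingers, y is the direction in which the jaws open and shut (so a half turn about z gives the same grasp; the last joint's range is limited). The gripper opens to 85 mm and grips with 20 to 120 N. Pads are 22 mm wide; open, the fingers measure 114 mm over their backs; the gripper's body (76 mm by 85 mm) begins 54 mm behind the grasp point. The pads swing forward as they close: fully open they stand 13 mm farther back than shut.
Start: joints at [1.235, 0.353, 1.633, -0, 1.155, -0.002], TCP at [204.771, 590.506, 253.281] pointing down, gripper open.
Joint ranges: [-2.63, 2.63], [-0.92, 2.1], [0.06, 2.66], [-1.3, 4.44], [0, 2.69], [-3.02, 3.02]. Speed limits (rad/s): [2.22, 2.22, 2.79, 3.14, 3.14, 3.14].

## Interface

Orientations are given as [roll, pitch, yaw] about the fixed x, y, z axes, in that order (R = Rz(yaw) Ry(pitch) Rx(roll)).
In Python, from rig import sense, optics, r, nets gives the robot as it stands. The module is installed in compiled form; this text tells all that it offers.
- The arm moves only by the tool carry_out, never from a script. Its argument "increments" is a list that holds one entry, the list of rows, each a list of 6 numbers: the shift along the tool's x, y, z normalised to -1 to 1, where 1 is 40 cm, then the turn, a rotation vector about the tool's x, y, z normalised to -1 to 1, where 1 is 60 degrees. A call has 1 to 5 rows; each row is the pose to reach, as a shift and turn from the pose commanded when the call began, along the tool's axes at that moment; what a row does not reach only later rows make up. A row lasts 1/12 s, in which the tool goes at most 41.7 mm and 7.16 degrees, less where a joint would pass 70% of its speed; a pose out of reach is approached as far as the arm can. A call with a number of a shift or a turn outside -1 to 1 is refused whole. A call with a gripper value outside its range is refused whole. "hand" is the closure, from 0 (fully open) to 1 (shut), set as the call begins (left out, the last holds). The fingers move at their own pace and stop on an object; "squeeze" is the grip in N (left out, the last holds). Time passes only in rows, so rows that repeat a pose let the fingers close. It gives the time, the measured TCP pose, the force and the opening at its end, in the units of the state.
- sense(): the state, without advancing time (a new reading comes with each control period).
- optics.grab_frame(name): name is "scene" or "top"; returns a dict with "img" (384x512x3 uint8, red, green, blue), "range_z" (384x512 float32, mm along the optical axis (not along the pixel's ray), 0 where there is no reading), "fov_y" (degrees; the focal length in pixels is half the picture's height over the tangent of half this angle, whatever the lens; pixels are square), "cx", "cy" (the principal point, pixels), "k1" (the pictures are not rectified: a ray, as slopes to the right and down, at radius r is drawn at 1 + k1 r^2 times it, then the intrinsics apply), "R" (3x3) and "t" (3): a world point X has camera coordinates R X + t. Camera axes: x right, y down, z forward; pixel columns grow to the right and rows downward; lengths in mm; the calibration is good to about 2 mm. A picture is of the moment at which its call begins.
- r.sign_off(): hands the job in, once; it reports no verdict.
Trained networks look in the newest picture that a camera, given by its name, has taken for a name from the list of things; names that differ only in an ending like _2 or _b are one class to them, and where a whole thing is asked for, a point or a joint stands for the part that bears it (a point fixed in the world has none). Each returns a list of dicts, best first, with "confidence" (0 to 1); they miss things now and then, are a little off and sometimes report something else, mostly with a low value. They report only what shows in the picture. A call takes as long as a camera call. They do not tell look-alikes from the thing itself.
- nets.trace(target, camera): "mask" (384x512 bool, what is visible of it).
- nets.tip_of(target, camera): "point" ([x, y, z] in mm, in world coordinates, good to about 4 mm: a listed point, or the origin of a listed thing).
The state is a dict: "clock": time; "qpos": joint angles; "qvel": joint speeds; "joint_efforts": joint torques, N m; "eef_pos": TCP position; "tcp_rot": TCP orientation; "contact_force": force on the tool from outside, world axes, zero at the start; "wrist_torque": the same for the moment, N m; "opening": opening from 0.0 (shut) to 1.0 (fully open).
Only numpy, scipy, OpenCV 4.12 (cv2) and the standard library are available. Lean on these libraries where they do the work, as an engineer would, in place of code of your own. Each camera call takes 0.05 s, during which the arm holds its last target.

## Working session

There is one attempt and no reset: what is moved stays moved. The work goes in short steps, Python scripts to look and compute and a tool call to move; the robot and the scene stay as the last step left them, time stands still between calls to the robot, and variables do not carry over. Pictures are saved under pics/ and viewed, and the job is handed in when it is done.

Besides the shell and the picture viewer there is one more tool, called by a JSON object that holds its "api" and its "payload". carry_out: Moves the arm, as the interface text tells. Its arguments: {"type":"object","properties":{"increments":{"type":"array","items":{"type":"array","items":{"type":"array","items":{"type":"number","minimum":-1,"maximum":1}}}},"hand":{"type":"number"},"squeeze":{"type":"number"}},"required":["increments"]}

```bash
mkdir -p pics
cat > h.py <<'E'
import numpy as np, cv2
from rig import sense, optics, r, nets
from scipy.spatial.transform import Rotation as Ro
def f_of(d): return d["img"].shape[0]/2/np.tan(np.radians(d["fov_y"])/2)
def cloud(d):
    f=f_of(d);K=np.array([[f,0,d["cx"]],[0,f,d["cy"]],[0,0,1.]])
    h,w=d["range_z"].shape
    u,v=np.meshgrid(np.arange(w),np.arange(h))
    p=np.stack([u,v],-1).reshape(-1,1,2).astype(np.float64)
    n=cv2.undistortPoints(p,K,np.array([d["k1"],0,0,0.])).reshape(h,w,2)
    z=d["range_z"].astype(float)
    c=np.stack([n[...,0]*z,n[...,1]*z,z],-1)
    X=(c-np.array(d["t"]))@np.array(d["R"])
    X[z==0]=np.nan
    return X
def proj(d,X):
    f=f_of(d);K=np.array([[f,0,d["cx"]],[0,f,d["cy"]],[0,0,1.]])
    R=np.array(d["R"],float);t=np.array(d["t"],float)
    return cv2.projectPoints(np.array(X,float).reshape(-1,1,3),cv2.Rodrigues(R)[0],t,K,np.array([d["k1"],0,0,0.]))[0].reshape(-1,2)
def save(n,im,s=1.5):
    cv2.imwrite("pics/"+n+".png",cv2.resize(im[...,::-1],None,fx=s,fy=s,interpolation=cv2.INTER_CUBIC))
E
python3 - <<'E'
from h import *
import pickle
D={}
for c in("scene","top"):
    d=optics.grab_frame(c);D[c]=d;save(c+"0",d["img"])
    print(c,d["fov_y"],d["cx"],d["cy"],d["k1"],np.round(-np.array(d["R"]).T@d["t"]))
    for n in ["canister","canister_notch","canister_click","lid_mid","leveller_mid","tin_a_top","red_jar","sauce_bottle","cream_jar","tall_tin","bowl"]:
        print(n,[(round(q["confidence"],2),np.round(q["point"],0).tolist(),np.round(proj(d,q["point"])[0]).tolist()) for q in nets.tip_of(n,c)])
pickle.dump(D,open("D0.pkl","wb"))
print(sense(),r.tip_reach)
E
```

```text
scene 50.33024075091373 255.0664568773083 186.37982944256333 -0.1379137822288311 [1153. -818. 1074.]
canister [(0.93, [490.0, 250.0, -3.0], [300.0, 170.0]), (0.49, [484.0, 242.0, 145.0], [300.0, 140.0])]
canister_notch [(0.55, [534.0, 226.0, 120.0], [308.0, 153.0])]
canister_click [(0.94, [471.0, 196.0, 115.0], [289.0, 151.0])]
lid_mid [(0.78, [458.0, -471.0, 32.0], [156.0, 277.0])]
leveller_mid [(0.87, [482.0, 246.0, 141.0], [300.0, 141.0]), (0.57, [231.0, 281.0, 23.0], [255.0, 137.0]), (0.43, [700.0, -42.0, 77.0], [303.0, 223.0])]
tin_a_top [(0.59, [546.0, -32.0, 70.0], [268.0, 202.0])]
red_jar [(0.56, [366.0, -2.0, -1.0], [235.0, 190.0])]
sauce_bottle [(0.69, [770.0, 165.0, 4.0], [350.0, 212.0])]
cream_jar [(0.6, [789.0, -182.0, -1.0], [299.0, 279.0])]
tall_tin [(0.97, [723.0, 358.0, 2.0], [364.0, 179.0])]
bowl [(0.69, [691.0, -385.0, -1.0], [232.0, 307.0])]
top 54.80312541241149 258.97098141774654 186.54977773680724 -0.12165808053996495 [ 363.  -74. 1218.]
canister [(0.84, [481.0, 243.0, -3.0], [168.0, 200.0])]
canister_notch [(0.79, [531.0, 228.0, 118.0], [163.0, 180.0]), (0.4, 
[... 640 characters left out ...]
 145.0])]
{'clock': 1.2, 'qpos': array([ 1.23458097e+00,  3.52944542e-01,  1.63338266e+00, -6.55864003e-06,
        1.15518413e+00, -2.43620995e-03]), 'qvel': array([5.14380649e-05, 1.21839675e-03, 6.11985949e-04, 1.50144705e-03,
       2.60442725e-03, 8.01069695e-05]), 'joint_efforts': array([ 8.09872636e-04, -6.05191183e+01, -3.42436016e+01, -1.41054247e-05,
        1.22057874e-03,  1.39373535e-05]), 'eef_pos': array([204.78967948, 590.51747011, 253.32306198]), 'tcp_rot': array([3.14151134e+00, 6.19862267e-06, 2.80781615e+00]), 'contact_force': array([-0.29727912,  0.32500375,  0.20197949]), 'wrist_torque': array([-0.02779399, -0.02058431,  0.04444654]), 'opening': 1.0011655049373964} 22.0
```

View images.

View pics/scene0.png

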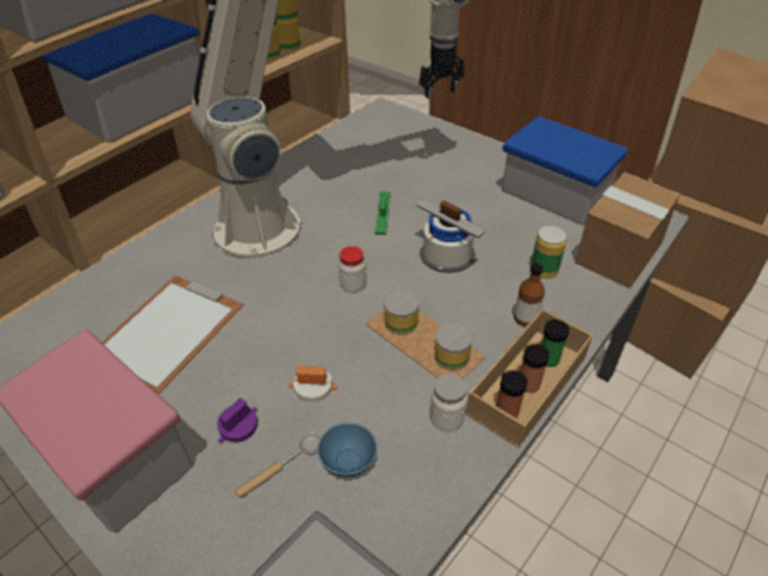

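View pics/top0.png

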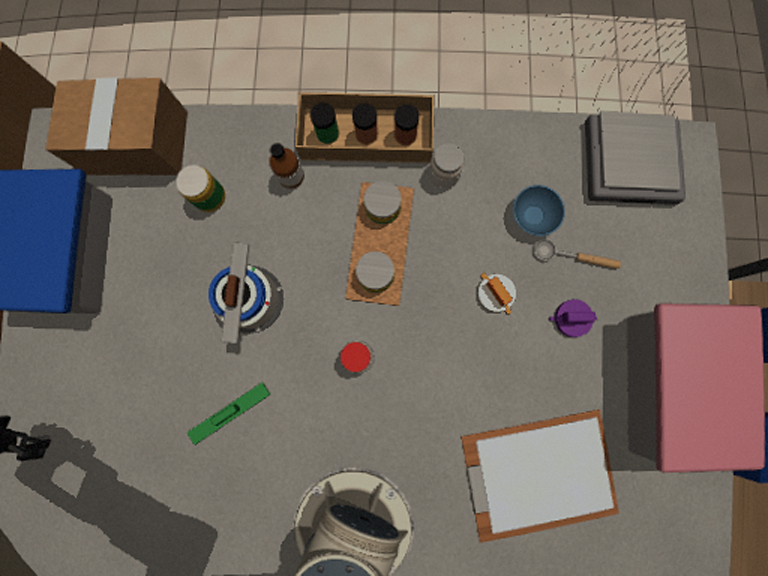

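```bash
cat > m.py <<'E'
from h import *
import pickle
D=pickle.load(open("D0.pkl","rb"))
def rect(P):
    (c,s,a)=cv2.minAreaRect(P[:,:2].astype(np.float32)); b=cv2.boxPoints((c,s,a))
    e=[b[1]-b[0],b[2]-b[1]]; e=max(e,key=np.linalg.norm)
    return np.round(c,1),np.round(s,1),round(np.degrees(np.arctan2(e[1],e[0]))%180,1)
def circ(P):
    A=np.c_[2*P[:,:2],np.ones(len(P))];s=np.linalg.lstsq(A,(P[:,:2]**2).sum(1),rcond=None)[0]
    return np.round(s[:2],1),round(np.sqrt(s[2]+s[0]**2+s[1]**2),1)
if __name__=="__main__":
  for c in D:
    d=D[c];X=cloud(d);im=d["img"].astype(int);R,G,B=im[...,0],im[...,1],im[...,2]
    hsv=cv2.cvtColor(d["img"],cv2.COLOR_RGB2HSV);H,S,V=[hsv[...,i] for i in range(3)]
    def reg(x0,x1,y0,y1,z0,z1): return (X[...,0]>x0)&(X[...,0]<x1)&(X[...,1]>y0)&(X[...,1]<y1)&(X[...,2]>z0)&(X[...,2]<z1)
    print(c,"table z",np.nanmedian(X[reg(350,500,-200,-80,-20,20)][:,2]))
    for n,(cx,cy) in dict(tinA=(548,-35),tinB=(700,-42)).items():
        P=X[reg(cx-60,cx+60,cy-60,cy+60,66,90)];print(n,len(P),rect(P),P[:,2].mean(),np.median(P,0))
    P=X[reg(350,620,150,340,123,137)];print("bar",len(P),rect(P),np.median(P[:,2]))
    P=X[reg(400,560,150,340,145,175)];print("grip",len(P),rect(P),np.median(P[:,2]))
    m=(H>3)&(H<18)&(S>170)&(V>100)&reg(400,600,-380,-220,-10,80)
    P=X[m];print("orange",len(P),rect(P));P2=P[P[:,2]>52];print("handle top",len(P2),P2.mean(0),rect(P2))
    P3=P[P[:,2]<16];print("lugs",P3.round(0).tolist())
    P=X[reg(400,600,-380,-220,12,28)&(S<60)];print("plug",len(P),P.mean(0) if len(P) else 0,rect(P))
    mb=(H>100)&(H<125)&(S>120)&reg(380,600,150,340,105,128)
    P=X[mb];print("blue rim",len(P),rect(P),np.median(P[:,2]),)
    for nm,mm in dict(green=(H>40)&(H<85)&(S>110),red=((H<6)|(H>174))&(S>130)).items():
        mm=mm&reg(400,570,160,330,90,135);n,l,st,ce=cv2.connectedComponentsWithStats(mm.astype(np.uint8))
        for i in range(1,n): print(nm,st[i,4],ce[i].round(1),np.nanmean(X[l==i],0).round(1))
d=D["top"];save("cropA",d["img"][145:255,120:220],7);save("cropB",d["img"][170:230,290:410],6)
d=D["scene"];save("cropC",d["img"][120:185,265:335],8)
E
python3 m.py
```

```text
scene table z -1.5402949534524528
tinA 331 (array([549.8, -34.6]), array([76. , 81.5]), np.float32(128.0)) 74.19060877826465 [549.9426108  -36.44708178  74.25469862]
tinB 390 (array([699.9, -46.8]), array([79.5, 79.7]), np.float32(151.5)) 73.78549044483741 [701.29145462 -49.71283441  73.96951581]
bar 268 (array([485.8, 239.1]), array([ 40.8, 198. ]), np.float32(178.2)) 128.50497415344825
grip 93 (array([486. , 238.5]), array([21.8, 59.5]), np.float32(178.2)) 160.04904900427152
orange 139 (array([ 515.1, -303. ]), array([93.8, 20.8]), np.float32(29.8))
handle top 71 [ 516.46830252 -303.66141301   57.99179043] (array([ 515.9, -302.8]), array([53.5, 20.7]), np.float32(29.0))
lugs [[475.0, -328.0, 7.0], [552.0, -276.0, 8.0], [551.0, -271.0, 1.0]]
plug 215 [ 526.07685939 -313.36221105   19.26466735] (array([ 520.9, -305.9]), array([80.7, 62.8]), np.float32(44.1))
blue rim 81 (array([494.7, 234. ]), array([106.4,  84.2]), np.float32(45.2)) 117.25848800669243
top table z 1.0508920361309708
tinA 511 (array([543.5, -30.3]), array([76.5, 75.1]), np.float32(1.6)) 76.80169982240585 [543.74449703
[... 387 characters left out ...]
2.1,  19.5]), np.float32(35.6))
handle top 119 [ 510.43810039 -296.56601545   62.22039863] (array([ 510.5, -296.8]), array([60.3, 19.5]), np.float32(35.6))
lugs [[554.0, -270.0, 7.0], [550.0, -266.0, 9.0], [551.0, -270.0, 6.0], [547.0, -266.0, 8.0], [547.0, -269.0, 10.0], [547.0, -272.0, 13.0], [476.0, -323.0, 7.0], [472.0, -320.0, 7.0], [472.0, -322.0, 11.0], [472.0, -326.0, 8.0], [469.0, -326.0, 9.0]]
plug 307 [ 507.94057028 -293.03134265   20.62018993] (array([ 510.5, -297. ]), array([79.3, 81.9]), np.float32(121.8))
blue rim 299 (array([483.4, 245.5]), array([108.8,  99.3]), np.float32(77.3)) 120.56213714964929
green 1 [148. 196.] [479.8 272.7 117.7]
red 1 [177. 202.] [466.8 188.7  90.7]
```

View pics/cropA.png

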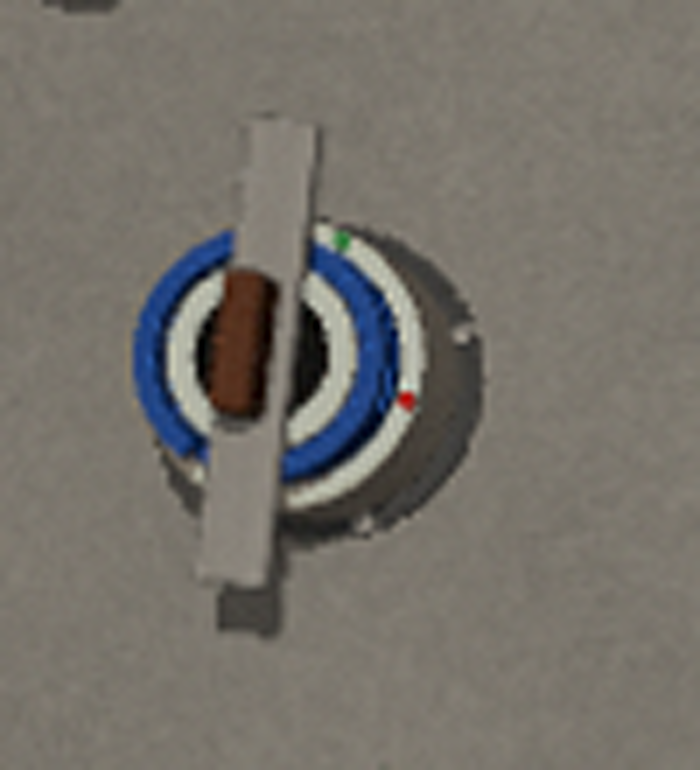

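View pics/cropB.png

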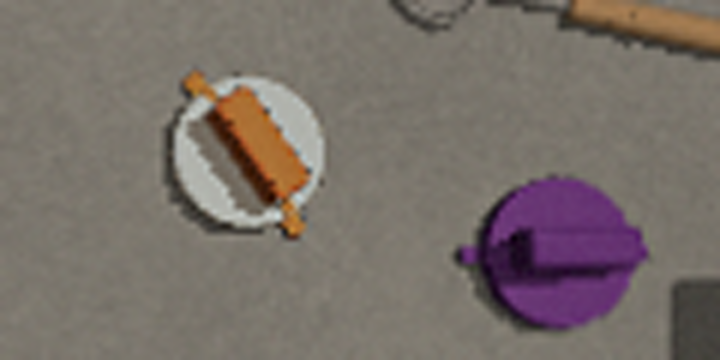

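View pics/cropC.png

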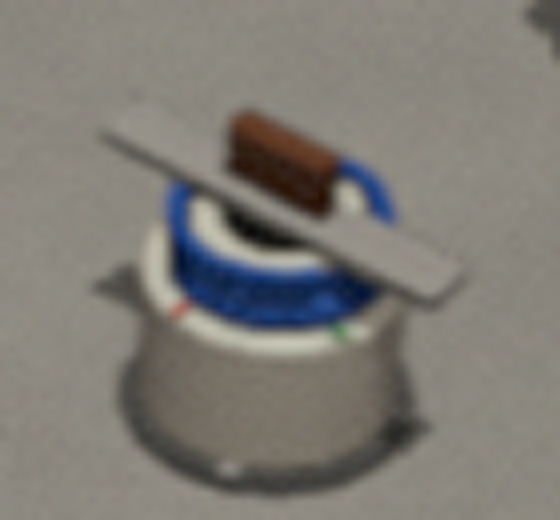

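```bash
cat > go.py <<'E'
# usage: go.py x y z yaw_deg  -> increments from current pose, tool down
import sys
from h import *
def go(x,y,z,yaw,s=None):
    s=s or sense();p=np.array(s["eef_pos"]);a=s["tcp_rot"]
    R0=Ro.from_euler("xyz",a);T=Ro.from_euler("xyz",[np.pi,0,np.radians(yaw)])
    d=R0.inv().apply(np.array([x,y,z])-p)/400
    w=(R0.inv()*T).as_rotvec()/np.radians(60)
    print("now",p.round(1),np.degrees(a).round(2),"F",np.array(s["contact_force"]).round(1),"open",round(s["opening"],3),"t",round(s["clock"],2))
    print("inc",np.round(d,4).tolist(),np.round(w,4).tolist())
if __name__=="__main__": go(*map(float,sys.argv[1:5]))
E
python3 go.py 484 244 200 178.3
```

```text
now [204.8 590.5 253.3] [180.     0.   160.88] F [-0.3  0.3  0.2] open 1.001 t 1.2
inc [-0.9433, -0.5898, 0.1333] [0.0001, 0.0, -0.2904]
```

{"api": "carry_out", "payload": {"increments": [[[-0.943, -0.59, 0.1, 0, 0, -0.29], [-0.943, -0.59, 0.1, 0, 0, -0.29], [-0.943, -0.59, 0.1, 0, 0, -0.29], [-0.943, -0.59, 0.1, 0, 0, -0.29], [-0.943, -0.59, 0.1, 0, 0, -0.29]]], "hand": 0}}

```text
clock: 1.62
eef_pos: [335.1, 428.1, 234.7]
tcp_rot: [3.141, 0.0, 3.113]
contact_force: [1.0, 0.3, -0.5]
opening: 0.999
```

```bash
python3 go.py 484 244 200 178.3
```

```text
now [335.1 428.1 234.7] [1.7998e+02 2.0000e-02 1.7834e+02] F [ 1.   0.3 -0.5] open 0.999 t 1.62
inc [-0.3854, -0.4494, 0.0867] [0.0003, 0.0003, 0.0006]
```

{"api": "carry_out", "payload": {"increments": [[[-0.385, -0.45, 0.087, 0, 0, 0], [-0.385, -0.45, 0.087, 0, 0, 0], [-0.385, -0.45, 0.087, 0, 0, 0], [-0.385, -0.45, 0.087, 0, 0, 0], [-0.385, -0.45, 0.087, 0, 0, 0]]]}}

```text
clock: 2.03
eef_pos: [464.6, 267.3, 204.4]
tcp_rot: [3.141, 0.001, 3.112]
contact_force: [0.5, 0.2, 0.7]
opening: 0.996
```

```bash
python3 go.py 484 244 158 178.3
```

```text
now [464.6 267.3 204.4] [1.7998e+02 3.0000e-02 1.7828e+02] F [0.5 0.2 0.7] open 0.996 t 2.03
inc [-0.0501, -0.0569, 0.1161] [0.0004, 0.0005, -0.0003]
```

{"api": "carry_out", "payload": {"increments": [[[-0.05, -0.057, 0.02, 0, 0, 0], [-0.05, -0.057, 0.02, 0, 0, 0], [-0.05, -0.057, 0.02, 0, 0, 0]]]}}

```text
clock: 2.28
eef_pos: [483.5, 244.2, 196.0]
tcp_rot: [-3.141, -0.001, 3.108]
contact_force: [-0.7, 0.4, -0.4]
opening: 1.0
```

```bash
python3 go.py 484 244 158 178.3
python3 - <<'E'
from h import *
d=optics.grab_frame("top");save("top1",d["img"][130:260,90:250],5)
d=optics.grab_frame("scene");save("scene1",d["img"][60:200,230:370],5)
E
python3 go.py 484 244 158 178.3
```

```text
now [483.5 244.2 196. ] [-1.7998e+02 -4.0000e-02  1.7809e+02] F [-0.7  0.4 -0.4] open 1.0 t 2.28
inc [-0.0013, -0.0005, 0.0951] [-0.0003, -0.0007, -0.0035]
now [482.7 246.  196.6] [ 1.7998e+02 -1.0000e-02  1.7825e+02] F [-0.3 -0.2 -0.3] open 0.997 t 2.38
inc [-0.0035, -0.0049, 0.0964] [0.0003, -0.0002, -0.0008]
```

View pics/scene1.png

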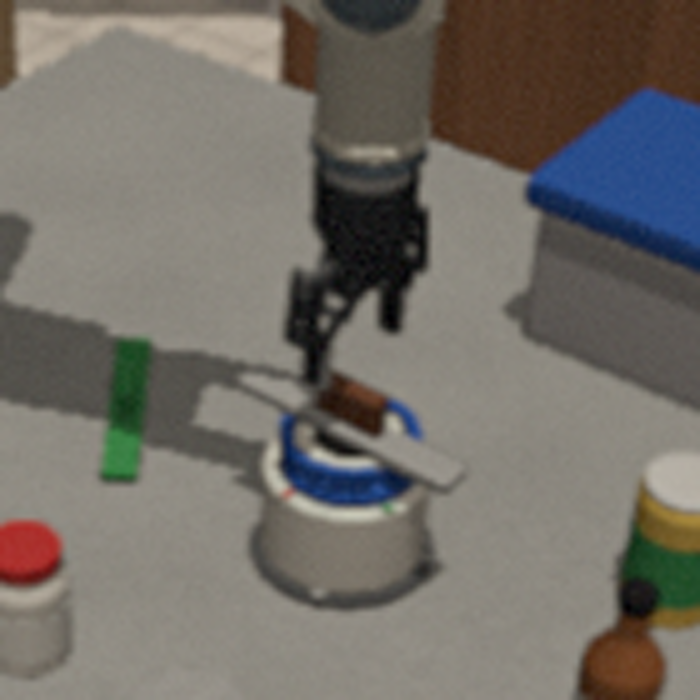

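{"api": "carry_out", "payload": {"increments": [[[-0.003, -0.005, 0.096, 0, 0, 0], [-0.003, -0.005, 0.096, 0, 0, 0], [-0.003, -0.005, 0.096, 0, 0, 0], [-0.003, -0.005, 0.096, 0, 0, 0]]]}}

```text
clock: 2.72
eef_pos: [483.7, 244.6, 158.9]
tcp_rot: [3.141, 0.0, 3.113]
contact_force: [0.4, 0.8, 1.0]
opening: 1.001
```

{"api": "carry_out", "payload": {"increments": [[[0, 0, 0, 0, 0, 0], [0, 0, 0, 0, 0, 0], [0, 0, 0, 0, 0, 0], [0, 0, 0, 0, 0, 0], [0, 0, 0, 0, 0, 0]]], "hand": 1, "squeeze": 40}}

```text
clock: 3.13
eef_pos: [484.2, 243.7, 158.5]
tcp_rot: [3.141, 0.001, 3.111]
contact_force: [0.5, 0.7, 0.3]
opening: 0.301
```

{"api": "carry_out", "payload": {"increments": [[[0, 0, 0, 0, 0, 0], [0, 0, 0, 0, 0, 0], [0, 0, 0, 0, 0, 0]]]}}

```text
clock: 3.38
eef_pos: [484.1, 243.6, 158.4]
tcp_rot: [3.142, 0.0, 3.111]
contact_force: [-3.0, -0.7, 5.7]
opening: 0.2
```

```bash
python3 - <<'E'
from h import *
d=optics.grab_frame("top");save("top2",d["img"][130:260,90:250],5)
d=optics.grab_frame("scene");save("scene2",d["img"][60:200,230:370],5)
E
python3 go.py 484 244 250 178.3
```

```text
now [484.2 243.6 158.4] [1.7999e+02 1.0000e-02 1.7826e+02] F [-2.  -0.5  6.5] open 0.2 t 3.48
inc [0.0004, 0.001, -0.229] [0.0001, 0.0002, -0.0006]
```

View pics/scene2.png

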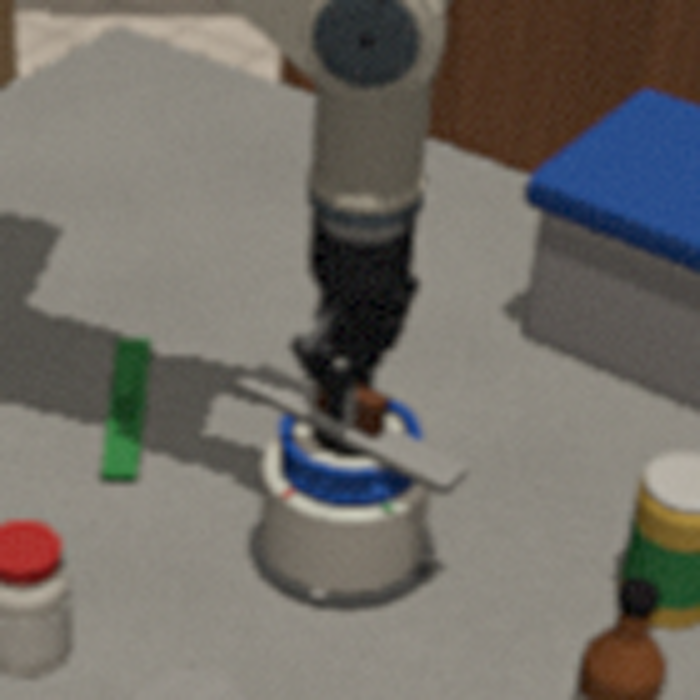

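{"api": "carry_out", "payload": {"increments": [[[0, 0, -0.04, 0, 0, 0], [0, 0, -0.12, 0, 0, 0], [0, 0, -0.2, 0, 0, 0], [0, 0, -0.2, 0, 0, 0], [0, 0, -0.2, 0, 0, 0]]]}}

```text
clock: 3.9
eef_pos: [484.9, 244.0, 239.4]
tcp_rot: [3.14, 0.003, 3.111]
contact_force: [-0.2, -0.2, -2.1]
opening: 0.2
```

```bash
cat > m2.py <<'E'
from m import *
import sys
D={c:optics.grab_frame(c) for c in("top","scene")}
pickle.dump(D,open(sys.argv[1]+".pkl","wb"))
for c in D:
    save(c+sys.argv[1],D[c]["img"])
d=D["top"];save("can"+sys.argv[1],d["img"][160:230,130:210],9)
d=D["scene"];save("cans"+sys.argv[1],d["img"][120:185,265:335],9)
E
python3 m2.py D3;python3 go.py 622 -37 240 175.4
```

```text
now [483.3 243.2 236.9] [-1.7995e+02 -8.0000e-02  1.7827e+02] F [-0.6  0.9 -1.8] open 0.207 t 4.0
inc [-0.3677, -0.6898, -0.0077] [-0.0008, -0.0014, 0.0479]
```

View pics/sceneD3.png

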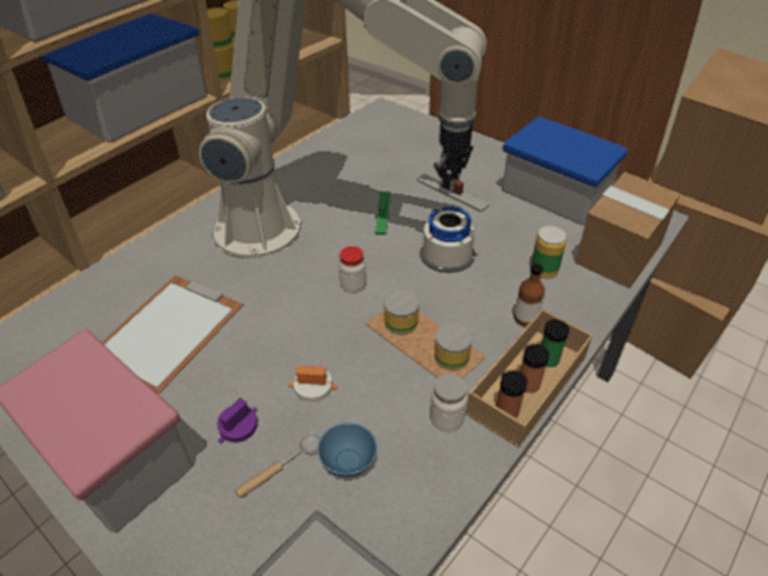

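View pics/topD3.png

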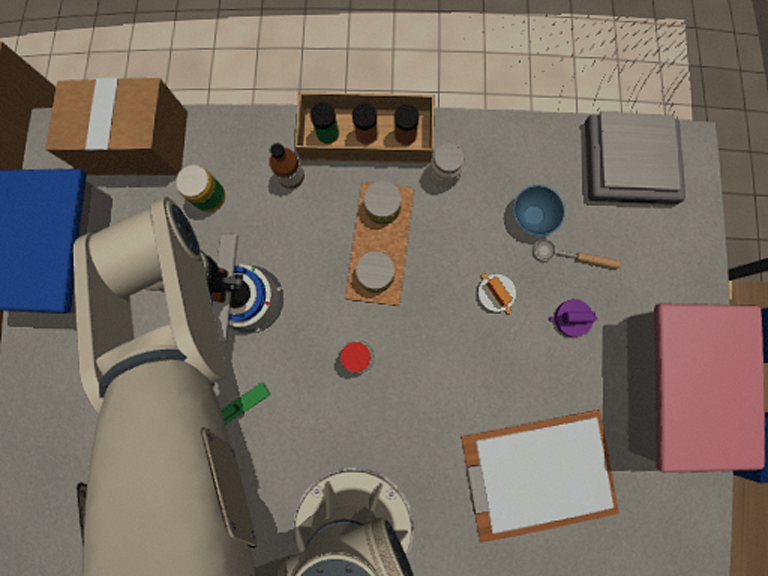

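{"api": "carry_out", "payload": {"increments": [[[-0.368, -0.69, -0.008, 0, 0, 0.048], [-0.368, -0.69, -0.008, 0, 0, 0.048], [-0.368, -0.69, -0.008, 0, 0, 0.048], [-0.368, -0.69, -0.008, 0, 0, 0.048], [-0.368, -0.69, -0.008, 0, 0, 0.048]]]}}

```text
clock: 4.42
eef_pos: [575.9, 55.0, 238.1]
tcp_rot: [-3.141, -0.003, 3.062]
contact_force: [1.7, 0.3, -0.9]
opening: 0.205
```

```bash
python3 go.py 622 -37 200 175.4
python3 - <<'E'
from m import *
D=pickle.load(open("D3.pkl","rb"))
for c in D:
    d=D[c];X=cloud(d)
    def reg(x0,x1,y0,y1,z0,z1): return (X[...,0]>x0)&(X[...,0]<x1)&(X[...,1]>y0)&(X[...,1]<y1)&(X[...,2]>z0)&(X[...,2]<z1)
    hsv=cv2.cvtColor(d["img"],cv2.COLOR_RGB2HSV);H,S,V=[hsv[...,i] for i in range(3)]
    P=X[reg(375,610,215,270,203,216)&(S<60)];print(c,"bar",len(P),rect(P),np.median(P[:,2]))
    for q in(0,1): print(P[:,q].min(),P[:,q].max())
    mb=(H>100)&(H<125)&(S>120)&reg(380,600,150,340,105,128)
    P=X[mb];print("blue rim",len(P),rect(P),np.median(P[:,2]))
E
```

```text
now [575.9  55.  238.1] [-179.97   -0.19  175.42] F [ 1.7  0.3 -0.9] open 0.205 t 4.42
inc [-0.1335, -0.2201, 0.095] [-0.0005, -0.0031, 0.0003]
top bar 518 (array([485.3, 242.6]), array([ 32.1, 201.6]), np.float32(178.4)) 211.73457615709992
384.4133840838174 586.3613621891083
224.10229438893927 259.56148928509396
blue rim 213 (array([480.8, 235.1]), array([91.7, 99. ]), np.float32(140.3)) 120.68469570407929
scene bar 277 (array([484.5, 239.1]), array([ 40.2, 201.7]), np.float32(177.3)) 208.3310050634166
383.65787940543737 585.8393423970189
219.53250269760204 262.7228590324631
blue rim 134 (array([485.3, 243.8]), array([107.8, 104.8]), np.float32(66.9)) 117.44225546201397
```

View pics/cansD3.png

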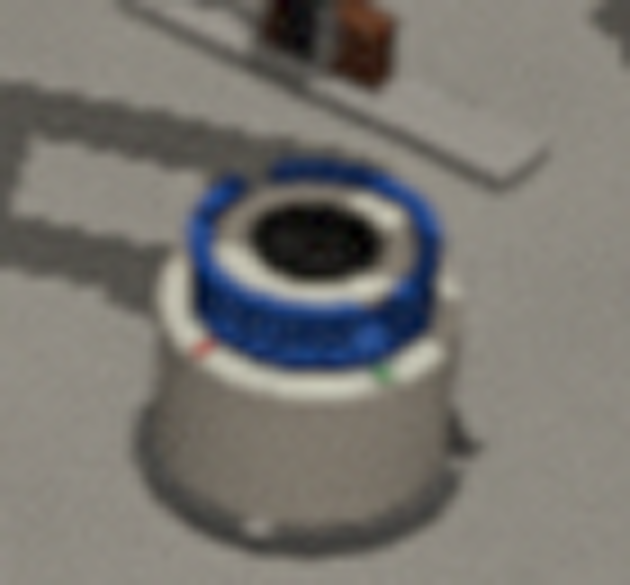

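{"api": "carry_out", "payload": {"increments": [[[-0.133, -0.22, 0.05, 0, 0, 0], [-0.133, -0.22, 0.05, 0, 0, 0], [-0.133, -0.22, 0.05, 0, 0, 0], [-0.133, -0.22, 0.05, 0, 0, 0], [-0.133, -0.22, 0.05, 0, 0, 0]]]}}

```text
clock: 4.83
eef_pos: [621.4, -36.1, 217.6]
tcp_rot: [3.141, -0.004, 3.059]
contact_force: [-0.1, 0.4, -0.5]
opening: 0.202
```

```bash
python3 m2.py D4;python3 go.py 621 -36.5 150 175.6
```

```text
now [621.4 -34.4 218.8] [ 1.7998e+02 -1.6000e-01  1.7540e+02] F [-0.7  0.2 -2.4] open 0.207 t 4.93
inc [-0.0, -0.0055, 0.172] [0.0003, -0.0026, -0.0033]
```

View pics/topD4.png

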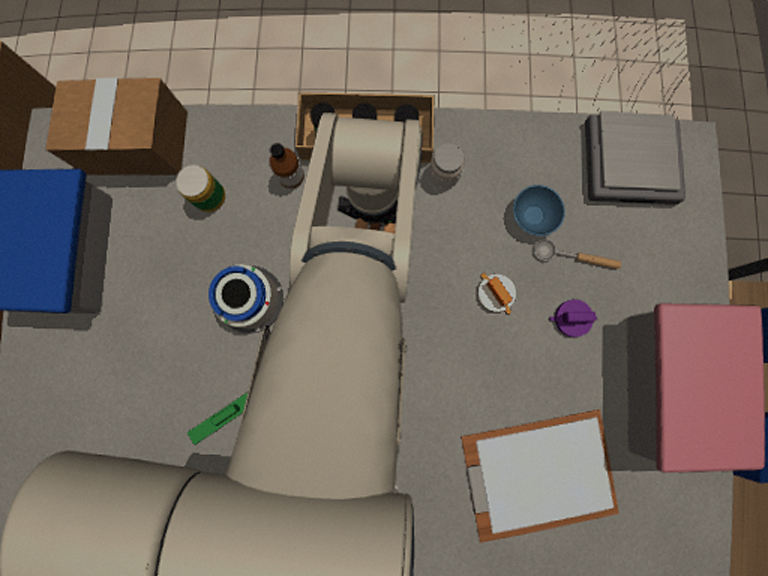

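View pics/canD4.png

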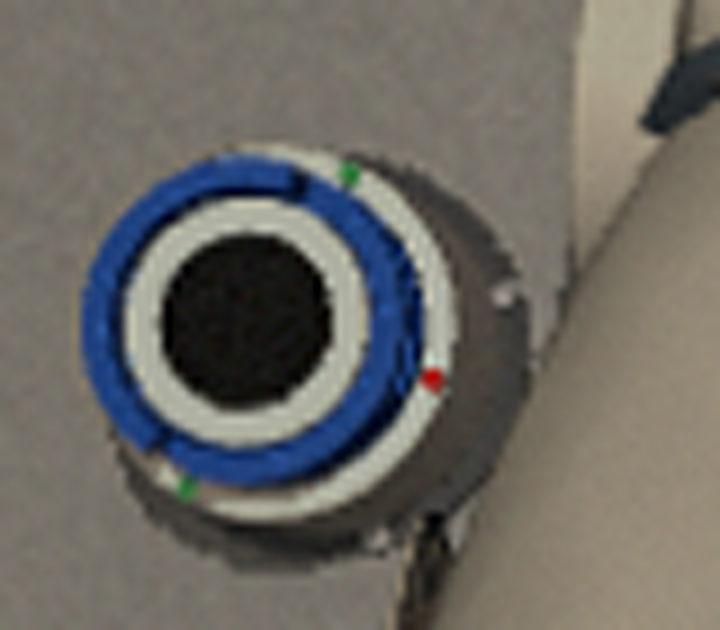

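```bash
cat > can.py <<'E'
from m import *
D=pickle.load(open("D4.pkl","rb"))
d=D["top"];X=cloud(d);hsv=cv2.cvtColor(d["img"],cv2.COLOR_RGB2HSV);H,S,V=[hsv[...,i].astype(int) for i in range(3)]
im=d["img"].astype(int)
def reg(x0,x1,y0,y1,z0,z1): return (X[...,0]>x0)&(X[...,0]<x1)&(X[...,1]>y0)&(X[...,1]<y1)&(X[...,2]>z0)&(X[...,2]<z1)
mb=(H>100)&(H<125)&(S>120)&reg(400,570,160,330,114,130)
P=X[mb];print("blue rim rect",rect(P),np.median(P[:,2]))
m=reg(400,570,160,330,114,130); 
h=cv2.convexHull(P[:,:2].astype(np.float32));print("minenc",cv2.minEnclosingCircle(h),circ(h.reshape(-1,2)))
# seal plate black hole centre & green dots
sub=np.zeros_like(mb);sub[160:225,130:210]=1
def ray(u,v,z):
    f=f_of(d);K=np.array([[f,0,d["cx"]],[0,f,d["cy"]],[0,0,1.]])
    n=cv2.undistortPoints(np.array([[[u,v]]],float),K,np.array([d["k1"],0,0,0.])).ravel()
    R=np.array(d["R"]);C=-R.T@d["t"];w=R.T@np.array([n[0],n[1],1]);return C+w*(z-C[2])/w[2]
g=im[...,1]-np.maximum(im[...,0],im[...,2])
rr=im[...,0]-np.maximum(im[...,1],im[...,2])
for nm,w in dict(green=g,red=rr).items():
    mm=(w>25)&(sub>0);n,l,st,ce=cv2.connectedComponentsWithStats(mm.astype(np.uint8))
    for i in range(1,n):
        q=l==i;ys,xs=np.nonzero(q);ww=w[q];c=(xs@ww/ww.sum(),ys@ww/ww.sum())
        print(nm,st[i,4],np.round(c,2),X[int(round(c[1])),int(round(c[0]))].round(1),[ray(*c,z).round(1).tolist() for z in(92,95,98)])
E
python3 can.py
```

```text
blue rim rect (array([483.1, 246. ]), array([109.9, 105.4]), np.float32(68.9)) 120.95951719022827
minenc ((483.5727844238281, 246.11509704589844), 55.986244201660156) (array([483. , 245.7]), np.float64(54.6))
green 7 [168.37 178.95] [537.1 220.5  94.1] [[537.6, 219.8, 92.0], [537.2, 219.1, 95.0], [536.7, 218.3, 98.0]]
green 4 [150.24 213.97] [427.3 272.1  87.8] [[427.1, 270.0, 92.0], [427.0, 269.1, 95.0], [426.8, 268.2, 98.0]]
red 8 [177.57 201.76] [467.  185.9  89.6] [[467.4, 186.7, 92.0], [467.1, 186.0, 95.0], [466.9, 185.3, 98.0]]
```

View pics/sceneD4.png

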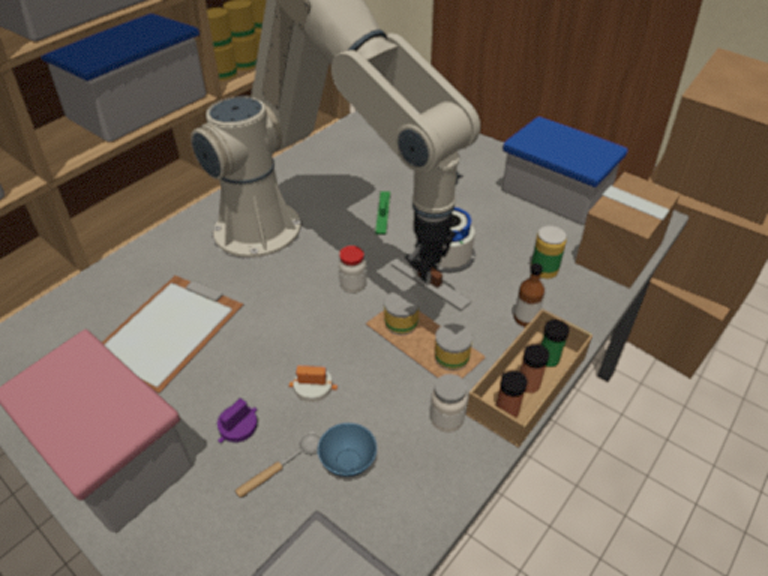

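{"api": "carry_out", "payload": {"increments": [[[0, -0.005, 0.08, 0, 0.003, -0.003], [0, -0.005, 0.16, 0, 0.003, -0.003], [0, -0.005, 0.23, 0, 0.003, -0.003], [0, -0.005, 0.23, 0, 0.003, -0.003]]]}}

```text
clock: 5.27
eef_pos: [618.1, -35.3, 122.9]
tcp_rot: [3.142, -0.012, 3.066]
contact_force: [-1.4, 0.3, -2.4]
opening: 0.202
```

{"api": "carry_out", "payload": {"increments": [[[0, 0, 0, 0, 0, 0], [0, 0, 0, 0, 0, 0]]]}}

```text
clock: 5.43
eef_pos: [623.0, -36.2, 129.7]
tcp_rot: [3.141, -0.002, 3.065]
contact_force: [0.7, -0.9, -0.7]
opening: 0.206
```

```bash
python3 m2.py D5;python3 go.py 621 -36.5 114.5 175.6
python3 - <<'E'
from h import *
import pickle
d=pickle.load(open("D5.pkl","rb"))["scene"];save("s5",d["img"][150:270,220:350],6)
E
```

```text
now [623.6 -36.7 130.5] [1.8000e+02 2.0000e-02 1.7561e+02] F [-0.2  0.  -1.2] open 0.206 t 5.53
inc [0.0066, -0.0001, 0.0399] [0.0001, 0.0003, 0.0002]
```

View pics/s5.png

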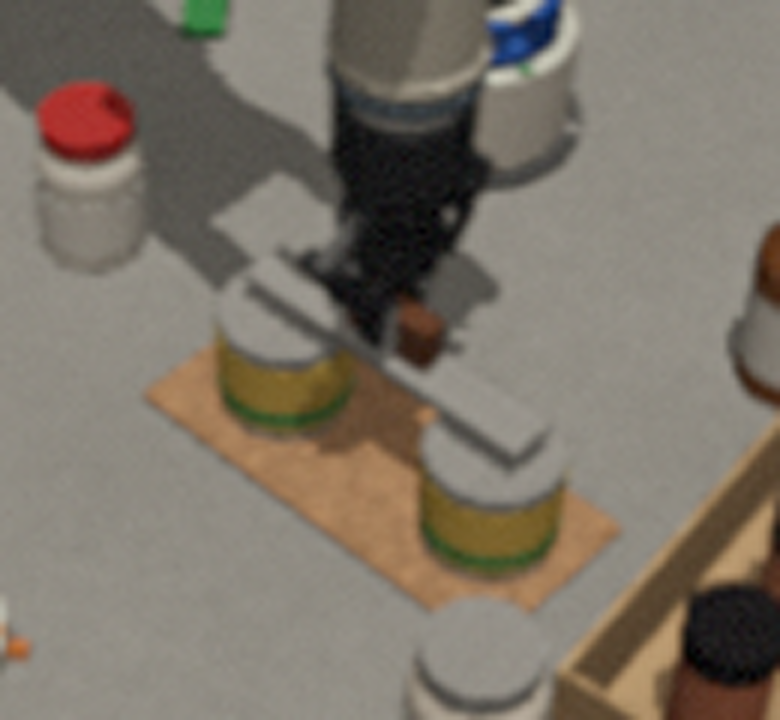

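{"api": "carry_out", "payload": {"increments": [[[0.003, 0, 0.01, 0, 0, 0], [0.006, 0, 0.018, 0, 0, 0], [0.006, 0, 0.026, 0, 0, 0], [0.006, 0, 0.032, 0, 0, 0], [0.006, 0, 0.035, 0, 0, 0]]]}}

```text
clock: 5.95
eef_pos: [619.6, -36.8, 114.4]
tcp_rot: [3.141, -0.004, 3.064]
contact_force: [-7.0, 0.6, 14.6]
opening: 0.205
```

{"api": "carry_out", "payload": {"increments": [[[0, 0, 0.002, 0, 0, 0], [0, 0, 0.003, 0, 0, 0], [0, 0, 0.004, 0, 0, 0]]]}}

```text
clock: 6.2
eef_pos: [619.6, -36.8, 114.3]
tcp_rot: [3.141, -0.004, 3.064]
contact_force: [-9.8, 1.6, 22.7]
opening: 0.2
```

```bash
python3 go.py 621 -36.5 114.5 175.6
```

```text
now [619.6 -36.8 114.3] [179.99  -0.21 175.55] F [-9.8  1.6 22.7] open 0.2 t 6.2
inc [-0.0035, 0.0011, -0.0004] [0.0001, -0.0035, -0.0008]
```

{"api": "carry_out", "payload": {"increments": [[[-0.002, 0, -0.005, 0, 0, 0], [-0.002, 0, -0.005, 0, 0, 0]]]}}

```text
clock: 6.37
eef_pos: [621.1, -37.0, 115.0]
tcp_rot: [3.142, -0.002, 3.064]
contact_force: [0.0, 0.2, -1.8]
opening: 0.207
```

```bash
python3 go.py 621 -36.5 114.5 175.6
```

```text
now [621.1 -37.  115. ] [ 1.8000e+02 -1.2000e-01  1.7557e+02] F [ 0.   0.2 -1.8] open 0.207 t 6.37
inc [0.0003, 0.0013, 0.0013] [0.0, -0.002, -0.0005]
```

{"api": "carry_out", "payload": {"increments": [[[0, 0, 0.0018, 0, 0, 0], [0, 0, 0.0018, 0, 0, 0]]]}}

```text
clock: 6.53
eef_pos: [621.0, -37.0, 114.4]
tcp_rot: [-3.142, -0.002, 3.064]
contact_force: [-2.3, 0.4, 8.0]
opening: 0.21
```

{"api": "carry_out", "payload": {"increments": [[[0, 0, 0, 0, 0, 0], [0, 0, 0, 0, 0, 0], [0, 0, 0, 0, 0, 0], [0, 0, 0, 0, 0, 0], [0, 0, 0, 0, 0, 0]]], "hand": 0}}

```text
clock: 6.95
eef_pos: [620.6, -36.9, 113.6]
tcp_rot: [-3.142, -0.003, 3.064]
contact_force: [0.0, 0.3, -0.3]
opening: 0.896
```

{"api": "carry_out", "payload": {"increments": [[[0, 0, -0.04, 0, 0, 0], [0, 0, -0.12, 0, 0, 0], [0, 0, -0.22, 0, 0, 0], [0, 0, -0.3, 0, 0, 0], [0, 0, -0.3, 0, 0, 0]]]}}

```text
clock: 7.37
eef_pos: [624.5, -37.2, 240.9]
tcp_rot: [3.141, 0.007, 3.064]
contact_force: [1.4, -0.9, 0.2]
opening: 1.0
```

```bash
python3 m2.py D6; python3 go.py 510.5 -296.8 200 35.6
python3 - <<'E'
from h import *
import pickle
d=pickle.load(open("D6.pkl","rb"))["scene"];save("s6",d["img"][150:270,220:350],6)
E
```

```text
now [621.8 -37.  235.4] [180.     0.   175.57] F [-0.4 -0.8 -1.2] open 1.002 t 7.47
inc [0.2274, -0.669, 0.0884] [0.0001, -0.0, 2.3329]
```

View pics/s6.png

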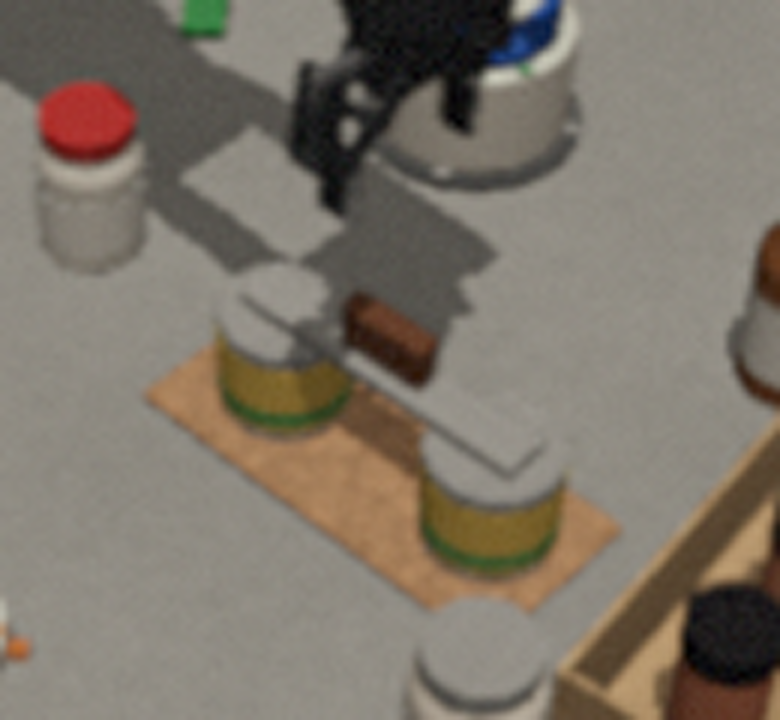

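```bash
python3 go.py 510.5 -296.8 200 215.6; python3 -c "
from h import *
print(sense()['qpos'])"
```

```text
now [621.8 -37.  235.4] [180.     0.   175.57] F [-0.4 -0.8 -1.2] open 1.002 t 7.47
inc [0.2274, -0.669, 0.0884] [0.0, 0.0001, -0.6671]
[-6.19013367e-02  3.66595538e-01  1.65558150e+00  5.17841128e-05
  1.11935589e+00 -1.55547431e+00]
```

{"api": "carry_out", "payload": {"increments": [[[0.227, -0.669, 0.05, 0, 0, -0.667], [0.227, -0.669, 0.05, 0, 0, -0.667], [0.227, -0.669, 0.05, 0, 0, -0.667], [0.227, -0.669, 0.05, 0, 0, -0.667], [0.227, -0.669, 0.05, 0, 0, -0.667]]]}}

```text
clock: 7.88
eef_pos: [541.5, -219.7, 218.1]
tcp_rot: [3.138, -0.004, -2.618]
contact_force: [0.1, -0.2, 0.8]
opening: 1.005
```

```bash
python3 go.py 510.5 -296.8 140 215.6
```

```text
now [ 541.5 -219.7  218.1] [ 179.77   -0.25 -150.03] F [ 0.1 -0.2  0.8] open 1.005 t 7.88
inc [0.1626, -0.129, 0.1955] [0.004, -0.004, -0.0938]
```

{"api": "carry_out", "payload": {"increments": [[[0.163, -0.129, 0.15, 0.004, -0.004, -0.094], [0.163, -0.129, 0.15, 0.004, -0.004, -0.094], [0.163, -0.129, 0.15, 0.004, -0.004, -0.094], [0.163, -0.129, 0.15, 0.004, -0.004, -0.094], [0.163, -0.129, 0.15, 0.004, -0.004, -0.094]]]}}

```text
clock: 8.3
eef_pos: [510.5, -295.7, 158.1]
tcp_rot: [3.14, 0.0, -2.529]
contact_force: [-0.3, 0.1, -0.1]
opening: 0.999
```

```bash
python3 m2.py D7; python3 go.py 510.5 -296.8 52 215.6
python3 - <<'E'
from h import *
import pickle
d=pickle.load(open("D7.pkl","rb"))["scene"];save("s7",d["img"][190:290,140:270],6)
E
```

```text
now [ 512.3 -295.   159.9] [-1.7991e+02  9.0000e-02 -1.4474e+02] F [ 0.6  0.7 -0.5] open 0.999 t 8.4
inc [0.0066, -0.0006, 0.2697] [-0.0015, 0.0015, -0.0057]
```

View pics/s7.png

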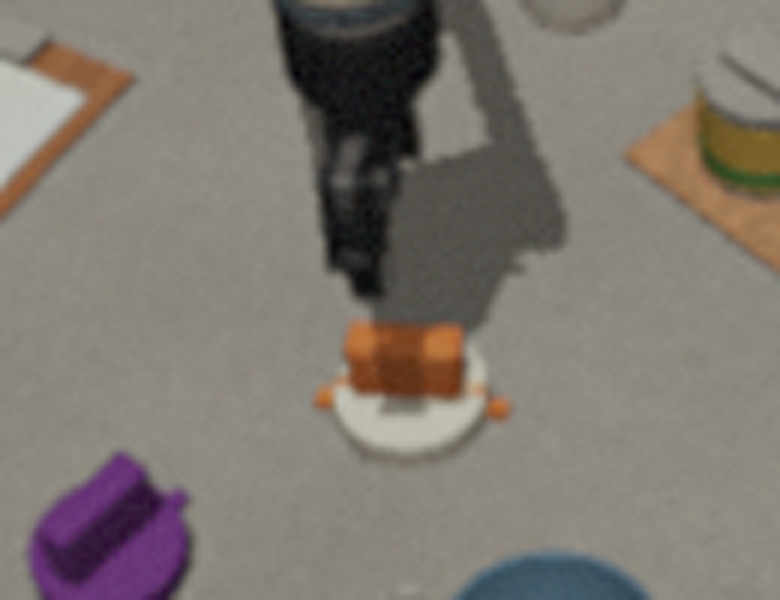

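{"api": "carry_out", "payload": {"increments": [[[0.006, 0, 0.06, 0, 0, -0.005], [0.006, 0, 0.14, 0, 0, -0.005], [0.006, 0, 0.21, 0, 0, -0.005], [0.006, 0, 0.25, 0, 0, -0.005], [0.006, 0, 0.268, 0, 0, -0.005]]]}}

```text
clock: 8.82
eef_pos: [510.2, -295.4, 51.1]
tcp_rot: [-3.142, 0.001, -2.519]
contact_force: [0.9, 0.4, -0.1]
opening: 1.002
```

{"api": "carry_out", "payload": {"increments": [[[0, 0, 0, 0, 0, 0], [0, 0, 0, 0, 0, 0]]]}}

```text
clock: 8.98
eef_pos: [511.3, -296.9, 53.8]
tcp_rot: [-3.138, 0.002, -2.52]
contact_force: [0.6, -0.6, 0.7]
opening: 0.999
```

```bash
python3 go.py 510.5 -296.8 52 215.6
```

```text
now [ 511.3 -296.9   53.8] [-1.7982e+02  1.1000e-01 -1.4439e+02] F [ 0.6 -0.6  0.7] open 0.999 t 8.98
inc [0.0016, 0.0014, 0.0044] [-0.0031, 0.0019, 0.0002]
```

Close, firmly.

{"api": "carry_out", "payload": {"increments": [[[0.001, 0.001, 0.003, 0, 0, 0], [0.001, 0.001, 0.003, 0, 0, 0], [0.001, 0.001, 0.003, 0, 0, 0], [0.001, 0.001, 0.003, 0, 0, 0], [0.001, 0.001, 0.003, 0, 0, 0]]], "hand": 1, "squeeze": 80}}

```text
clock: 9.4
eef_pos: [510.0, -297.4, 52.3]
tcp_rot: [-3.138, 0.002, -2.521]
contact_force: [-0.6, -1.1, 0.5]
opening: 0.298
```

{"api": "carry_out", "payload": {"increments": [[[0, 0, 0, 0, 0, 0], [0, 0, 0, 0, 0, 0], [0, 0, 0, 0, 0, 0], [0, 0, 0, 0, 0, 0]]]}}

```text
clock: 9.73
eef_pos: [510.3, -297.5, 52.4]
tcp_rot: [-3.138, 0.002, -2.521]
contact_force: [0.0, -0.4, 6.5]
opening: 0.245
```

```bash
python3 go.py 510.5 -296.8 52 215.6; python3 m2.py D8; python3 go.py 510.5 -296.8 52 215.6
python3 - <<'E'
from h import *
import pickle
d=pickle.load(open("D8.pkl","rb"))["scene"];save("s8",d["img"][190:290,140:270],6)
E
```

```text
now [ 510.3 -297.5   52.4] [-1.7981e+02  1.1000e-01 -1.4446e+02] F [ 0.  -0.4  6.5] open 0.245 t 9.73
inc [-0.0015, 0.0011, 0.0011] [-0.0032, 0.0019, -0.0009]
now [ 510.3 -297.5   52.4] [-1.7981e+02  1.1000e-01 -1.4446e+02] F [0.1 0.4 5.7] open 0.248 t 9.83
inc [-0.0015, 0.0011, 0.0011] [-0.0032, 0.0019, -0.0009]
```

View pics/s8.png

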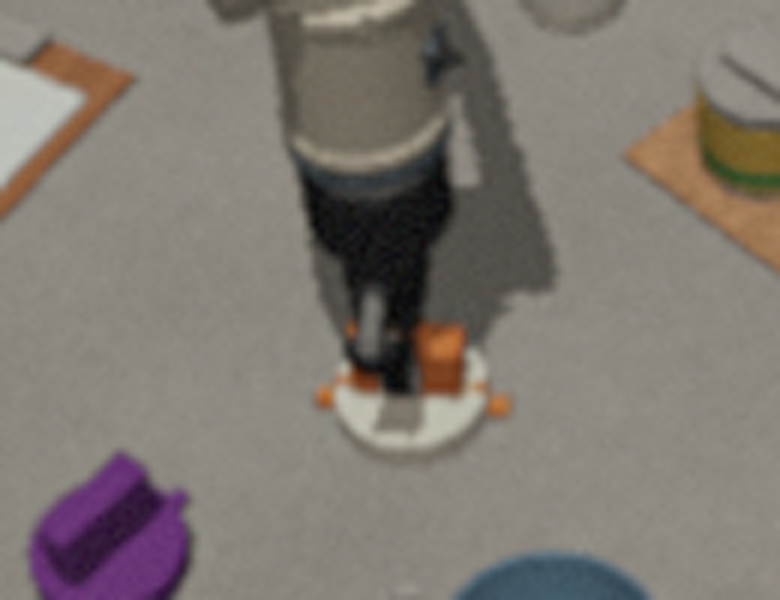

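{"api": "carry_out", "payload": {"increments": [[[0, 0, -0.04, -0.003, 0.002, 0], [0, 0, -0.12, -0.003, 0.002, 0], [0, 0, -0.22, -0.003, 0.002, 0], [0, 0, -0.32, -0.003, 0.002, 0], [0, 0, -0.42, -0.003, 0.002, 0]]]}}

```text
clock: 10.25
eef_pos: [508.7, -296.7, 221.0]
tcp_rot: [3.14, -0.001, -2.521]
contact_force: [0.7, -1.1, -2.9]
opening: 0.244
```

```bash
python3 go.py 483 245.5 250 155.5
```

```text
now [ 508.7 -296.7  221. ] [ 1.7988e+02 -6.0000e-02 -1.4446e+02] F [ 0.7 -1.1 -2.9] open 0.244 t 10.25
inc [-0.7356, 1.1403, -0.0709] [0.0013, -0.002, 1.0007]
```

{"api": "carry_out", "payload": {"increments": [[[-0.4, 0.62, -0.08, 0, 0, 0.55], [-0.4, 0.62, -0.08, 0, 0, 0.55], [-0.4, 0.62, -0.08, 0, 0, 0.55], [-0.4, 0.62, -0.08, 0, 0, 0.55], [-0.4, 0.62, -0.08, 0, 0, 0.55]]]}}

```text
clock: 10.67
eef_pos: [499.3, -96.6, 241.5]
tcp_rot: [3.141, -0.001, -3.104]
contact_force: [0.8, 0.6, -2.4]
opening: 0.247
```

```bash
python3 go.py 483 245.5 250 155.5
```

```text
now [499.3 -96.6 241.5] [ 1.7998e+02 -7.0000e-02 -1.7783e+02] F [ 0.8  0.6 -2.4] open 0.247 t 10.67
inc [0.0085, 0.8561, -0.0211] [0.0, -0.0011, 0.4444]
```

{"api": "carry_out", "payload": {"increments": [[[0.01, 0.855, -0.02, 0, 0, 0.444], [0.01, 0.855, -0.02, 0, 0, 0.444], [0.01, 0.855, -0.02, 0, 0, 0.444], [0.01, 0.855, -0.02, 0, 0, 0.444], [0.01, 0.855, -0.02, 0, 0, 0.444]]]}}

```text
clock: 11.08
eef_pos: [489.2, 91.8, 245.8]
tcp_rot: [-3.141, -0.001, 2.714]
contact_force: [1.5, -0.4, -2.4]
opening: 0.248
```

```bash
python3 go.py 483 245.5 220 155.5
```

```text
now [489.2  91.8 245.8] [-1.7997e+02 -6.0000e-02  1.5551e+02] F [ 1.5 -0.4 -2.4] open 0.248 t 11.08
inc [0.1734, 0.3433, 0.0646] [-0.0005, -0.001, 0.0001]
```

{"api": "carry_out", "payload": {"increments": [[[0.173, 0.343, 0.06, 0, 0, 0], [0.173, 0.343, 0.06, 0, 0, 0], [0.173, 0.343, 0.06, 0, 0, 0], [0.173, 0.343, 0.06, 0, 0, 0], [0.173, 0.343, 0.06, 0, 0, 0]]]}}

```text
clock: 11.5
eef_pos: [481.8, 248.7, 220.8]
tcp_rot: [3.141, -0.002, 2.724]
contact_force: [-0.5, -0.3, -1.9]
opening: 0.249
```

{"api": "carry_out", "payload": {"increments": [[[0, 0, 0, 0, 0, 0], [0, 0, 0, 0, 0, 0]]]}}

```text
clock: 11.67
eef_pos: [482.3, 243.7, 221.6]
tcp_rot: [-3.14, -0.001, 2.722]
contact_force: [0.6, -1.1, -1.5]
opening: 0.245
```

```bash
python3 m2.py D9;python3 go.py 483 245.5 178 155.5
python3 - <<'E'
from h import *
import pickle
D=pickle.load(open("D9.pkl","rb"));save("s9",D["scene"]["img"][100:190,250:350],8)
save("t9",D["top"]["img"][150:240,110:220],7)
E
```

```text
now [482.7 243.  222. ] [-1.7997e+02 -6.0000e-02  1.5586e+02] F [-0.5  0.3 -1.7] open 0.246 t 11.77
inc [0.0018, 0.006, 0.1099] [-0.0006, -0.0009, 0.006]
```

View pics/s9.png

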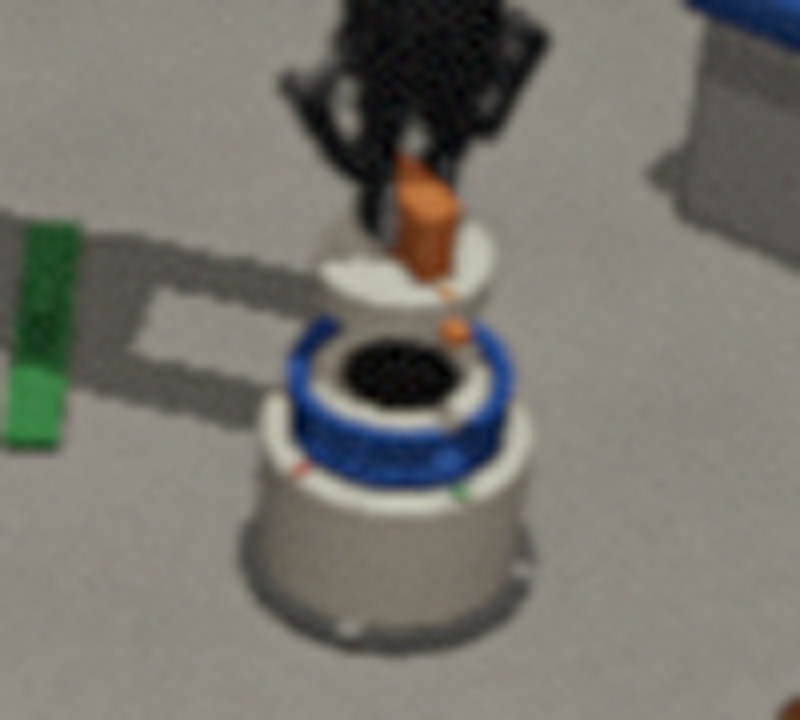

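View pics/t9.png

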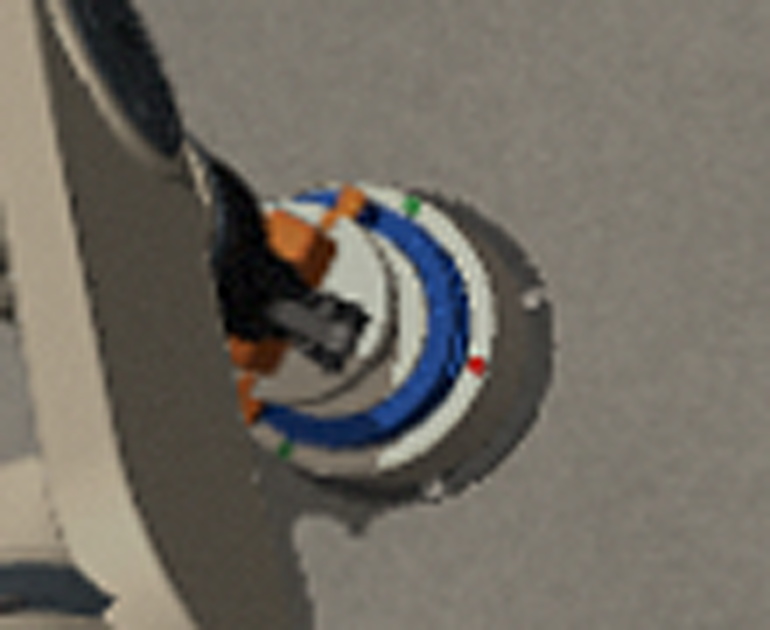

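Run:
```python
from m import *
D=pickle.load(open("D9.pkl","rb"))
for c in("top","scene"):
    d=D[c];X=cloud(d);hsv=cv2.cvtColor(d["img"],cv2.COLOR_RGB2HSV);H,S,V=[hsv[...,i].astype(int) for i in range(3)]
    def reg(x0,x1,y0,y1,z0,z1): return (X[...,0]>x0)&(X[...,0]<x1)&(X[...,1]>y0)&(X[...,1]<y1)&(X[...,2]>z0)&(X[...,2]<z1)
    m=(H>3)&(H<18)&(S>150)&(V>80)&reg(400,570,150,330,150,260)
    P=X[m];print(c)
    for s in(1,-1):
        dd=(P[:,:2]-[483,243])@[np.cos(np.radians(-24.5)),np.sin(np.radians(-24.5))]*s
        Q=P[(dd>40)&(P[:,2]<190)];print(s,len(Q),Q.mean(0) if len(Q) else "", dd.max())
    Q=P[P[:,2]>222];print("handle",rect(Q),Q[:,2].mean())
    Q=X[reg(430,540,190,300,183,200)&(S<60)];print("plug",len(Q),rect(Q),np.median(Q[:,2]))
    if c=="top":
        h=cv2.convexHull(Q[:,:2].astype(np.float32)).reshape(-1,2);print(h.round(0).tolist())
```

```text
top
1 12 [524.17596312 222.8283158  179.89580541] 50.75928762882272
-1 9 [440.27909632 260.31726956 178.80147318] 52.306919862535565
handle (array([481.4, 236.1]), array([20., 60.]), np.float32(167.3)) 231.96254724011894
plug 192 (array([481.1, 227.2]), array([51.3, 80.5]), np.float32(179.7)) 189.98582251223024
[[521.0, 236.0], [521.0, 245.0], [520.0, 253.0], [443.0, 253.0], [441.0, 248.0], [441.0, 236.0], [441.0, 233.0], [442.0, 232.0], [445.0, 225.0], [448.0, 220.0], [451.0, 217.0], [456.0, 212.0], [466.0, 205.0], [477.0, 202.0], [485.0, 202.0], [491.0, 203.0], [499.0, 206.0], [505.0, 210.0], [510.0, 214.0], [513.0, 217.0], [516.0, 222.0], [521.0, 233.0]]
scene
1 4 [528.20647104 218.83866859 174.60063797] 53.53544468292351
-1 0  8.921797675213782
handle (array([493.8, 237.5]), array([21.6, 46.6]), np.float32(131.6)) 229.06409542414167
plug 145 (array([485.5, 231.8]), array([80.9, 73. ]), np.float32(26.5)) 188.10680280558225
```

```bash
python3 go.py 483.5 246 180 155.5
```

```text
now [482.7 243.  222. ] [-1.7997e+02 -6.0000e-02  1.5586e+02] F [-0.5  0.3 -1.7] open 0.246 t 11.77
inc [0.0012, 0.0076, 0.1049] [-0.0006, -0.0009, 0.006]
```

{"api": "carry_out", "payload": {"increments": [[[0.001, 0.0076, 0.03, 0, 0, 0.006], [0.001, 0.0076, 0.06, 0, 0, 0.006], [0.001, 0.0076, 0.09, 0, 0, 0.006], [0.001, 0.0076, 0.105, 0, 0, 0.006], [0.001, 0.0076, 0.105, 0, 0, 0.006]]]}}

```text
clock: 12.18
eef_pos: [482.8, 245.9, 178.2]
tcp_rot: [-3.139, -0.003, 2.714]
contact_force: [-0.0, -0.0, -1.5]
opening: 0.245
```

{"api": "carry_out", "payload": {"increments": [[[0, 0, 0, 0, 0, 0], [0, 0, 0, 0, 0, 0], [0, 0, 0, 0, 0, 0]]]}}

```text
clock: 12.43
eef_pos: [484.1, 247.1, 180.6]
tcp_rot: [3.141, -0.0, 2.715]
contact_force: [0.4, -0.4, -1.7]
opening: 0.244
```

```bash
python3 go.py 483.5 246 170 155.5
```

```text
now [484.1 247.1 180.6] [ 1.7995e+02 -1.0000e-02  1.5554e+02] F [ 0.4 -0.4 -1.7] open 0.244 t 12.43
inc [0.0001, -0.0031, 0.0265] [0.0008, -0.0002, 0.0006]
```

Down slowly to TCP 170 (underside ≈ 2.5 mm below the rim).

{"api": "carry_out", "payload": {"increments": [[[0, -0.003, 0.006, 0, 0, 0], [0, -0.003, 0.013, 0, 0, 0], [0, -0.003, 0.02, 0, 0, 0], [0, -0.003, 0.026, 0, 0, 0], [0, -0.003, 0.026, 0, 0, 0]]]}}

```text
clock: 12.85
eef_pos: [482.8, 245.8, 169.0]
tcp_rot: [-3.141, -0.001, 2.715]
contact_force: [-0.1, -0.5, -1.9]
opening: 0.246
```

```bash
python3 go.py 483.5 246 164 155.5
```

```text
now [482.8 245.8 169. ] [-1.7995e+02 -8.0000e-02  1.5555e+02] F [-0.1 -0.5 -1.9] open 0.246 t 12.85
inc [-0.0015, 0.0013, 0.0124] [-0.0008, -0.0014, 0.0009]
```

{"api": "carry_out", "payload": {"increments": [[[0, 0, 0.007, 0, 0, 0], [0, 0, 0.013, 0, 0, 0], [0, 0, 0.019, 0, 0, 0], [0, 0, 0.025, 0, 0, 0], [0, 0, 0.025, 0, 0, 0]]]}}

```text
clock: 13.27
eef_pos: [483.2, 246.0, 159.4]
tcp_rot: [3.141, -0.001, 2.715]
contact_force: [-0.8, -0.0, 3.1]
opening: 0.244
```

```bash
python3 go.py 483.5 246 151.4 155.5;python3 -c "
from h import *
print(sense()['wrist_torque'])"
```

```text
now [483.2 246.  159.4] [ 1.7999e+02 -4.0000e-02  1.5555e+02] F [-0.8 -0.   3.1] open 0.244 t 13.27
inc [-0.0007, 0.0002, 0.0201] [0.0001, -0.0007, 0.0009]
[-0.04522274  0.12236617  0.00223647]
```

{"api": "carry_out", "payload": {"increments": [[[0, 0, 0.006, 0, 0, 0], [0, 0, 0.012, 0, 0, 0], [0, 0, 0.018, 0, 0, 0], [0, 0, 0.021, 0, 0, 0], [0, 0, 0.021, 0, 0, 0]]]}}

```text
clock: 13.68
eef_pos: [483.3, 246.1, 151.2]
tcp_rot: [3.141, -0.001, 2.715]
contact_force: [-1.5, -0.6, 7.5]
opening: 0.245
```

```bash
python3 go.py 483.5 246 151.4 155.5;python3 -c "
from h import *
print(sense()['wrist_torque'])"
```

```text
now [483.3 246.1 151.2] [ 1.7998e+02 -4.0000e-02  1.5555e+02] F [-1.5 -0.6  7.5] open 0.245 t 13.68
inc [-0.0006, 0.0001, -0.0004] [0.0003, -0.0006, 0.0009]
[-0.11440825  0.27203307  0.02040305]
```

{"api": "carry_out", "payload": {"increments": [[[0, 0, 0, 0, 0, 0.1], [0, 0, 0, 0, 0, 0.2], [0, 0, 0, 0, 0, 0.3], [0, 0, 0, 0, 0, 0.4], [0, 0, 0, 0, 0, 0.5]]]}}

```text
clock: 14.1
eef_pos: [484.0, 246.3, 151.8]
tcp_rot: [3.14, -0.0, 2.186]
contact_force: [0.2, -1.2, 6.7]
opening: 0.244
```

```bash
python3 go.py 483.4 246 151.4 75.5;python3 -c "
from h import *
print(sense()['wrist_torque'],sense()['contact_force'])"
```

```text
now [484.  246.3 151.8] [ 1.7991e+02 -1.0000e-02  1.2527e+02] F [ 0.2 -1.2  6.7] open 0.244 t 14.1
inc [0.0002, -0.0018, 0.0009] [0.0014, -0.0009, 0.8295]
[-0.08951234 -0.00342773  0.10467662] [ 0.18468703 -1.17117155  6.70331223]
```

{"api": "carry_out", "payload": {"increments": [[[0, -0.001, 0.001, 0, 0, 0.1], [0, -0.001, 0.001, 0, 0, 0.2], [0, -0.001, 0.001, 0, 0, 0.3], [0, -0.001, 0.001, 0, 0, 0.4], [0, -0.001, 0.001, 0, 0, 0.5]]]}}

```text
clock: 14.52
eef_pos: [483.7, 246.1, 151.4]
tcp_rot: [3.14, -0.001, 1.663]
contact_force: [-0.4, -0.8, 7.3]
opening: 0.248
```

```bash
python3 go.py 483.4 246 151.4 74;python3 -c "
from h import *
print(sense()['wrist_torque'],sense()['contact_force'])"
```

```text
now [483.7 246.1 151.4] [ 1.7993e+02 -6.0000e-02  9.5270e+01] F [-0.4 -0.8  7.3] open 0.248 t 14.52
inc [-0.0001, -0.0007, -0.0] [0.001, -0.0012, 0.3545]
[-0.12719214  0.02395021  0.08618656] [-0.3853464  -0.81618625  7.33581016]
```

{"api": "carry_out", "payload": {"increments": [[[0, 0, 0, 0, 0, 0.08], [0, 0, 0, 0, 0, 0.16], [0, 0, 0, 0, 0, 0.24], [0, 0, 0, 0, 0, 0.3], [0, 0, 0, 0, 0, 0.335]]]}}

```text
clock: 14.93
eef_pos: [483.7, 246.1, 151.4]
tcp_rot: [3.141, -0.001, 1.314]
contact_force: [-0.2, 0.4, 7.5]
opening: 0.246
```

{"api": "carry_out", "payload": {"increments": [[[0, 0, 0, 0, 0, 0.01], [0, 0, 0, 0, 0, 0.02], [0, 0, 0, 0, 0, 0.03]]]}}

```text
clock: 15.18
eef_pos: [484.1, 245.9, 151.5]
tcp_rot: [3.14, -0.001, 1.286]
contact_force: [3.3, -1.2, 5.5]
opening: 0.246
```

```bash
python3 go.py 483.4 246 151.4 72.5;python3 -c "
from h import *
print(sense()['wrist_torque'],sense()['contact_force'])"
```

```text
now [484.1 245.9 151.5] [ 1.799e+02 -8.000e-02  7.367e+01] F [ 3.3 -1.2  5.5] open 0.246 t 15.18
inc [-0.0003, -0.0017, 0.0001] [0.0016, -0.0014, 0.0195]
[-0.41197348 -0.41428612  0.25312334] [ 3.28400752 -1.16962087  5.52983832]
```

{"api": "carry_out", "payload": {"increments": [[[0, 0, 0, 0, 0, 0.012], [0, 0, 0, 0, 0, 0.024], [0, 0, 0, 0, 0, 0.024]]]}}

```text
clock: 15.43
eef_pos: [484.4, 245.8, 151.5]
tcp_rot: [3.139, -0.001, 1.262]
contact_force: [4.2, -2.2, 5.2]
opening: 0.248
```

```bash
python3 go.py 483.4 246 160 74.5;python3 -c "
from h import *
print(sense()['wrist_torque'],sense()['contact_force'])"
```

```text
now [484.4 245.8 151.5] [ 1.7985e+02 -7.0000e-02  7.2320e+01] F [ 4.2 -2.2  5.2] open 0.248 t 15.43
inc [-0.0002, -0.0026, -0.0213] [0.0026, -0.0011, -0.0364]
[-0.42152632 -0.48014662  1.09583491] [ 4.23386992 -2.22084338  5.21018933]
```

{"api": "carry_out", "payload": {"increments": [[[0, -0.002, 0, 0.002, 0, -0.02], [0, -0.002, -0.005, 0.002, 0, -0.03], [0, -0.002, -0.01, 0.002, 0, -0.03], [0, -0.002, -0.015, 0.002, 0, -0.03], [0, -0.002, -0.019, 0.002, 0, -0.03]]]}}

```text
clock: 15.85
eef_pos: [483.9, 246.1, 159.1]
tcp_rot: [3.141, -0.002, 1.292]
contact_force: [5.9, -2.5, 1.1]
opening: 0.249
```

{"api": "carry_out", "payload": {"increments": [[[0, 0, 0, 0, 0, 0], [0, 0, 0, 0, 0, 0]]]}}

```text
clock: 16.02
eef_pos: [483.9, 246.2, 159.2]
tcp_rot: [3.141, -0.002, 1.292]
contact_force: [5.5, -1.7, 5.9]
opening: 0.249
```

```bash
python3 go.py 483.4 246 159.4 75.5;python3 -c "
from h import *
print(sense()['wrist_torque'],sense()['contact_force'])"
```

```text
now [483.9 246.2 159.2] [ 1.7995e+02 -1.1000e-01  7.4050e+01] F [ 5.5 -1.7  5.9] open 0.249 t 16.02
inc [-0.0008, -0.0011, -0.0005] [0.0008, -0.0018, -0.0242]
[-0.4892125  -0.77408281  0.18892546] [ 5.51793169 -1.67232117  5.91695936]
```

{"api": "carry_out", "payload": {"increments": [[[0, 0, 0, 0, 0, 0], [0, 0, 0, 0, 0, 0], [0, 0, 0, 0, 0, 0], [0, 0, 0, 0, 0, 0], [0, 0, 0, 0, 0, 0]]], "hand": 0}}

```text
clock: 16.43
eef_pos: [481.7, 245.9, 158.1]
tcp_rot: [-3.138, 0.0, 1.292]
contact_force: [0.2, -0.5, -0.9]
opening: 0.94
```

{"api": "carry_out", "payload": {"increments": [[[0, 0, -0.04, 0, 0, 0], [0, 0, -0.12, 0, 0, 0], [0, 0, -0.22, 0, 0, 0], [0, 0, -0.3, 0, 0, 0], [0, 0, -0.3, 0, 0, 0]]]}}

```text
clock: 16.85
eef_pos: [485.1, 247.3, 284.9]
tcp_rot: [3.138, -0.007, 1.292]
contact_force: [0.8, 0.6, 0.4]
opening: 1.001
```

```bash
python3 go.py 300 400 300 75.5
```

```text
now [485.1 247.3 284.9] [179.77  -0.39  74.02] F [0.8 0.6 0.4] open 1.001 t 16.85
inc [0.2399, -0.5497, -0.0383] [0.004, -0.0064, -0.0247]
```

Move the arm out of the way of the view, then check.

{"api": "carry_out", "payload": {"increments": [[[0.24, -0.55, -0.04, 0, 0, 0], [0.24, -0.55, -0.04, 0, 0, 0], [0.24, -0.55, -0.04, 0, 0, 0], [0.24, -0.55, -0.04, 0, 0, 0], [0.24, -0.55, -0.04, 0, 0, 0]]]}}

```text
clock: 17.27
eef_pos: [320.4, 378.9, 292.8]
tcp_rot: [-3.138, -0.0, 1.291]
contact_force: [0.1, 0.6, 0.9]
opening: 1.002
```

{"api": "carry_out", "payload": {"increments": [[[0.05, -0.15, 0, 0, 0, 0], [0.05, -0.15, 0, 0, 0, 0], [0.05, -0.15, 0, 0, 0, 0], [0.05, -0.15, 0, 0, 0, 0], [0.05, -0.15, 0, 0, 0, 0]]]}}

```text
clock: 17.68
eef_pos: [270.1, 413.7, 292.8]
tcp_rot: [-3.139, 0.0, 1.292]
contact_force: [0.0, 0.3, 0.3]
opening: 0.998
```

```bash
python3 m2.py DA
python3 - <<'E'
from m import *
D=pickle.load(open("DA.pkl","rb"));O=pickle.load(open("D0.pkl","rb"))
print(sense()["eef_pos"],sense()["clock"])
for c in("top","scene"):
    d=D[c];X=cloud(d);hsv=cv2.cvtColor(d["img"],cv2.COLOR_RGB2HSV);H,S,V=[hsv[...,i].astype(int) for i in range(3)]
    def reg(x0,x1,y0,y1,z0,z1): return (X[...,0]>x0)&(X[...,0]<x1)&(X[...,1]>y0)&(X[...,1]<y1)&(X[...,2]>z0)&(X[...,2]<z1)
    m=(H>3)&(H<18)&(S>150)&(V>80)&reg(420,550,180,310,140,190)
    Q=X[m];Q=Q[Q[:,2]>np.median(Q[:,2])-5];print(c,"handle",len(Q),rect(Q),np.median(Q[:,2]))
    Q=X[reg(420,550,180,310,120,136)&(S<60)];print("plug top",len(Q),rect(Q),np.median(Q[:,2]))
    for n,(cx,cy) in dict(tinA=(548,-33),tinB=(700,-45)).items():
        P=X[reg(cx-60,cx+60,cy-60,cy+60,66,80)];print(n,len(P),rect(P))
    P=X[reg(490,760,-80,20,81,93)];print("bar",len(P),rect(P),np.median(P[:,2]),P[:,2].std())
    df=np.abs(d["img"].astype(int)-O[c]["img"]).max(2).astype(np.uint8);save("diff"+c,np.repeat(df[...,None],3,2))
save("sA",D["scene"]["img"][110:190,255:345],8)
save("tA",D["top"]["img"][150:240,130:220],7)
E
```

```text
[270.69792778 413.41191851 292.80113993] 17.7833
top handle 149 (array([481.8, 244.3]), array([61.8, 21. ]), np.float32(73.7)) 169.79329992835795
plug top 393 (array([480.9, 242.8]), array([78.7, 81.5]), np.float32(156.6)) 127.81937789015909
tinA 290 (array([542.2, -30.3]), array([73. , 75.1]), np.float32(91.6))
tinB 261 (array([701.3, -42.9]), array([75.6, 75.6]), np.float32(174.7))
bar 519 (array([625.4, -42. ]), array([209.6,  63.5]), np.float32(0.6)) 86.46041400220813 2.21825393694435
scene handle 69 (array([486.4, 237.9]), array([59.6, 19.9]), np.float32(68.1)) 165.89531230744834
plug top 146 (array([481.1, 230.1]), array([92.5, 66.4]), np.float32(23.5)) 125.48530147835609
tinA 188 (array([550.4, -38.7]), array([72.7, 89. ]), np.float32(127.1))
tinB 261 (array([698.9, -46.8]), array([80.3, 83.4]), np.float32(140.7))
bar 340 (array([622.7, -40.4]), array([ 34.7, 198.4]), np.float32(173.8)) 84.28032003766188 2.176782063508389
```

View pics/sceneDA.png

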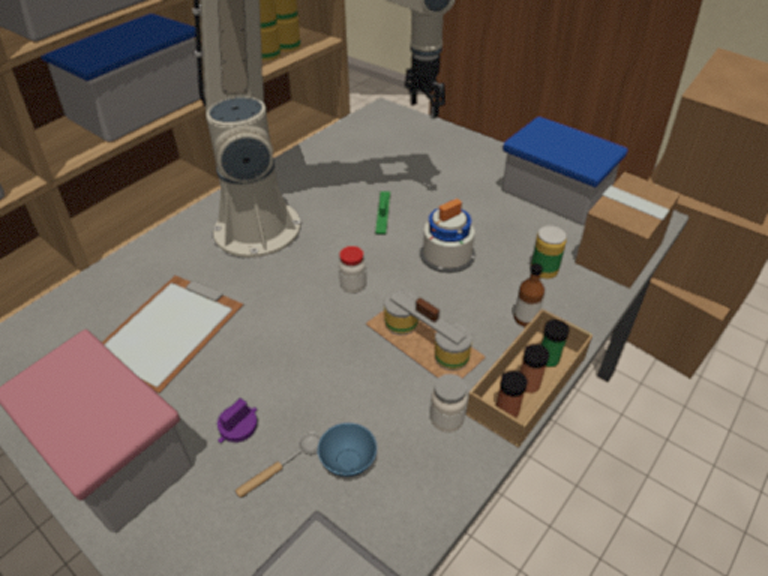

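View pics/sA.png

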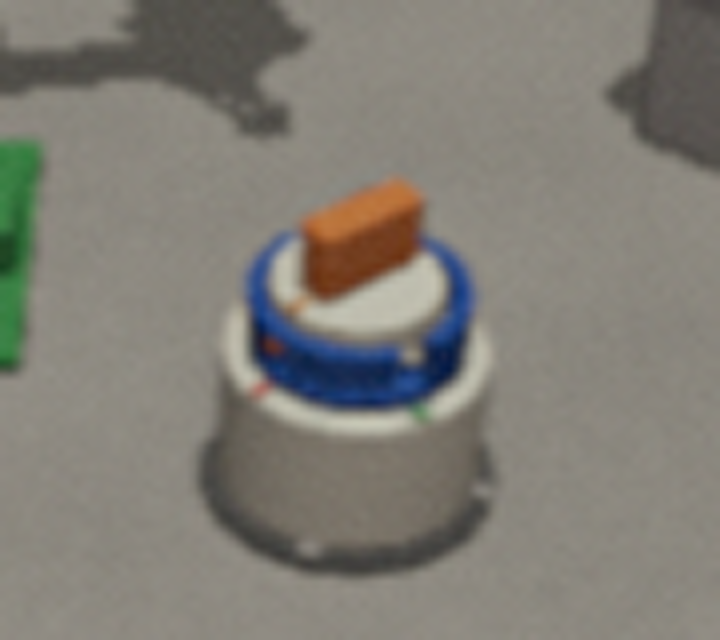

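View pics/tA.png

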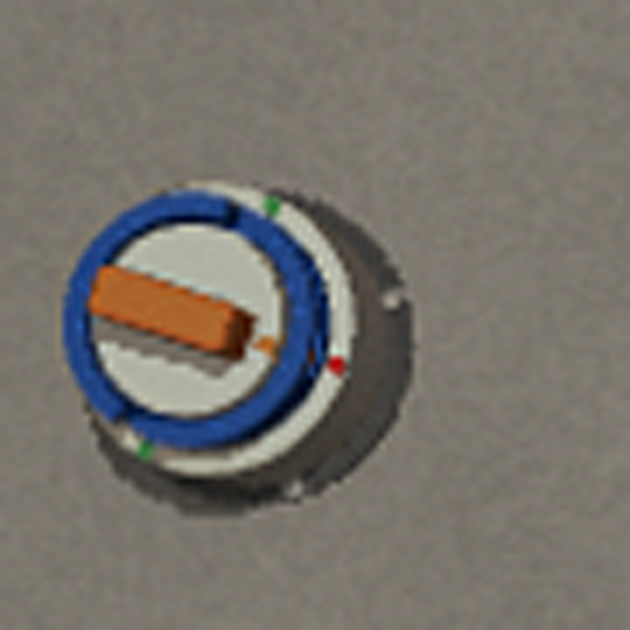

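View pics/diffscene.png

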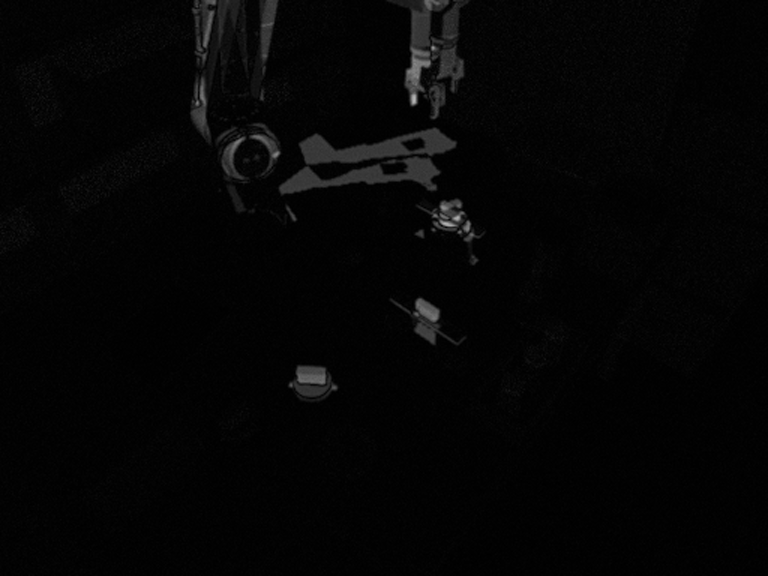

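```bash
python3 -c "
from h import *
r.sign_off();s=sense();print(s['clock'],s['contact_force'])"
```

```text
the job is handed in; nothing more can be done
the job is handed in; nothing more can be done
```

The leveller now lies flat across the two yellow tins, and the lid is locked on the canister. I handed the job in after about 18 s of the 67 s allowed.

**Leveller:** I lifted it off the canister's mouth by its grip and set it down on both tins. The last pictures show it bridging the gap about 85 mm up. The before/after picture from the scene camera shows no change at the tins or the other jars, bottle and bowl.

**Lid:** I gripped the orange lid (not the purple one), put its lugs in the notches and pushed it down to 21 mm below the rim. I then turned it about 83° clockwise, until the torque rose to 1.1 N m at the stop, eased back slightly and let it rise.
- **Height:** on release it sat 13 mm below the rim. The top camera then put the handle top at about 169–170 mm, where 169 means locked.
- **Click pocket:** an orange lug shows in the pocket by the red dot.

**Forces:** the largest I read was about 25 N at the wrist, when the leveller was briefly pressed on the tins.

**Disagreements:**
- The two cameras differed by 4–6 mm. I used the top camera, because it agreed with where the arm held the leveller to within about 1 mm.
- The lid rests at about 82° rather than the nominal 80°, which is within the pocket's play.
- My script read no state after hand-in, so nothing was checked after that.

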